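Clear the bench and empty the drop-bottom discard bin

ROBOT

A 6-joint arm with a two-finger parallel gripper is mounted at the origin on a cart in front of the work surface, level with it; the furniture and walls round the work are solid. World frame = base frame: x ahead of the robot, y to its left, z up, the work surface at z = 0. Lengths are in m, angles in rad, forces in N, time in s.
With the tool pointing down it reaches from about 0.375 to 0.9 m from the base axis. Payload 3.1 kg.
Tool frame: the origin (TCP) lies between the finger pads; the fingertips stand 22 mm ahead of it and the grasp point (between the pads) lies 3 mm ahead of it; z points along the fingers, y is the line along which they close (so a half turn about z gives the same grasp; the last joint's range is limited). The gripper opens to 87 mm and grips with 3 to 60 N. Pads are 19 mm wide; open, the fingers measure 117 mm over their backs; the gripper's body (75 mm by 190 mm) begins 51 mm behind the grasp point.
Start: joints at [1.018, 0.527, 1.433, -0, 1.181, -0.178], TCP at [0.229, 0.582, 0.245] pointing down, gripper open.
Joint ranges: [-3.08, 3.08], [-0.75, 2.2], [0.22, 2.44], [-1.43, 4.57], [0, 2.65], [-2.85, 2.85]. Speed limits (rad/s): [2.79, 2.79, 3.14, 3.14, 3.14, 3.14].

INTERFACE

Orientations are given as a unit quaternion [x, y, z, w].
In Python, from rig import robot gives the robot as it stands.
- The arm moves only by the tool move_arm, never from a script. Its argument "series" is text: rows parted by semicolons, each of 6 numbers parted by spaces: the shift along the tool's x, y, z in mm, then the turn, a rotation vector about the tool's x, y, z in degrees. In form: dx dy dz ax ay az; .... A call has 1 to 8 rows; each row is the pose to reach, as a shift and turn from the pose commanded when the call began, along the tool's axes at that moment; what a row does not reach only later rows make up. A row lasts 1/12 s, in which the tool goes at most 41.7 mm and 7.16 degrees, less where a joint would pass 70% of its speed; a pose out of reach is approached as far as the arm can. A call with a gripper value outside its range is refused whole. "jaw" is the opening, from 0 (shut) to 1 (fully open), set as the call begins (left out, the last holds). The fingers move at their own pace and stop on an object; "newtons" is the grip in N (left out, the last holds). Time passes only in rows, so rows that repeat a pose let the fingers close. It gives the time, the measured TCP pose, the force, the opening and the grip force at its end, in the units of the state.
- robot.get_obs(): the state, without advancing time (a new reading comes with each control period).
- robot.camera(name): name is "scene" or "top" or "wrist"; returns a dict with "img" (480x640x3 uint8, red, green, blue), "mtx" (3x3 intrinsics, pixels), "world_to_cam" (4x4, takes a point from world to camera coordinates). Camera axes: x right, y down, z forward; pixel columns grow to the right and rows downward; lengths in m; the calibration is good to about 2 mm. A picture is of the moment at which its call begins. There is no depth.
- robot.hand_in(): hands the job in; it is judged then, once.
Trained networks look in a picture, given as the dict that the camera call returned (one of the last four; its "shot" number tells which), for a name from the list of things; names that differ only in an ending like _2 or _b are one class to them, and where a whole thing is asked for, a point or a joint stands for the part that bears it (a point fixed in the world has none). Each returns a list of dicts, best first, with "p" (0 to 1); they miss things now and then, are a little off and sometimes report something else, mostly with a low value. They report only what shows in the picture. A call takes as long as a camera call.
- robot.search_frame(picture, thing): "xyz" ([x, y, z] in m, in world coordinates, good to about 4 mm: the middle of the surface that is visible of it).
- robot.tip_of(picture, thing): "xyz" ([x, y, z] in m, in world coordinates, good to about 4 mm: a listed point, or the origin of a listed thing).
The state is a dict: "time": time; "q": joint angles; "joint_velocities": joint speeds; "joint_torque": joint torques, N m; "position": TCP position; "tool_rot": TCP orientation; "ft_force": force on the tool from outside, world axes, zero at the start; "moment": the same for the moment, N m; "grip_width": finger opening in m; "grip_force": force on a finger pad.
Only numpy, scipy, OpenCV 4.12 (cv2) and the standard library are available. Lean on these libraries where they do the work, as an engineer would, in place of code of your own. Each camera call takes 0.05 s, during which the arm holds its last target. There are 200 camera calls.

TASK

Clear the bench after the session: put every small culture dish into the drop-bottom bin and lay every pen and the forceps inside the blue tool tray. Once all the dishes are in the bin, pull its latch so that the floor swings open and they drop into the waste tub below, then push the red crank handle back until the floor is shut and latched again. Do not knock over the wash bottle.

Things in the scene. Friction and masses are not known exactly. Their poses are not given: they have to be found in the camera images.
- drop_bin: White open-topped drop-bottom bin on a dark fixed stand. Origin on the bench under its middle; x points to its hinged back, -x to the latch, y to the side with the crank. Inside 124 mm (x) by 180 mm (y), centred on the origin; walls 5 mm; floor 180 mm, rim 240 mm above the bench. Stand 190 mm (x) by 216 mm (y). Floor hinge: x = 60 mm, height 180 mm, along y.
- tub_centre (a point): Middle of the floor of the yellow waste tub that stands fixed under the bin, 160 mm (bin x) by 178 mm (bin y), walls 72 mm high.
- bin_floor (a joint): Angle of the bin's hinged floor: 0 to 0.03 is shut and held by the latch, 1.1 hanging open. It drops open under its own weight when the latch is withdrawn. It is swung up again with the crank handle and snaps in behind the sprung latch when pushed fully home (about 10 N at the handle).
- bin_latch (a joint): How far the spring latch is withdrawn, 0 to 0.022 m, towards the bin's -x. The floor is freed at about 0.01 m. The spring needs 2 to 6 N and returns the latch when it is let go.
- latch_tab (a point): Red upright tab of the latch, at the front of the bin: 12 mm (bin x) by 16 mm (bin y), its top 226 mm above the bench. The point lies on its centre line, 19 mm below its top, and moves with it. 34 mm clear of the bin's front wall.
- crank_handle (a point): Middle of the red handle bar of the floor's crank, 45 mm long along the bin's y, 14 mm thick, 95 mm from the hinge line. Floor shut: at bin x = 110, y = 142, height 261 mm; floor open: x = 10, height 261 mm. Its arm joins it at the end nearer the bin. Pushing the bar towards the bin's +x, along its arc over the hinge line, swings the floor up.
- tool_tray: Blue open tray fixed to the bench at the left, 220 mm (x) by 150 mm (y), walls 35 mm high and 4 mm thick, floor 4 mm. Origin under its middle.
- dish_a_centre (a point): Pink culture dish with lid, a flat disc 58 mm across and 14 mm high. The point is its centre. It belongs in the drop-bottom bin.
- dish_b_centre (a point): Pink culture dish with lid, a flat disc 58 mm across and 14 mm high. The point is its centre. It belongs in the drop-bottom bin. May be absent.
- dish_c_centre (a point): Pale beige culture dish with lid, a flat disc 60 mm across and 13 mm high. The point is its centre. It belongs in the drop-bottom bin. May be absent.
- pen_black_centre (a point): Marker pen, white barrel and black cap, 138 mm long and 13 mm thick, lying flat. The point is its centre; its own y axis runs along the pen. It belongs in the tool tray. May be absent.
- pen_red_centre (a point): Marker pen, white barrel and red cap, 136 mm long and 13 mm thick, lying flat. The point is its centre; its own y axis runs along the pen. It belongs in the tool tray. May be absent.
- forceps_centre (a point): Steel forceps lying flat, 120 mm long, 14 mm wide, 9 mm high. The point is its centre; its own y axis runs along it. Belongs in the tool tray. May be absent.
- board_corner (a point): Front left corner, on top, of the raised grey platform at the right of the bench (fixed). Its front edge runs from here to the right (-y) 165 mm above the bench; behind that edge stand an instrument and its legs: keep the hand in front of it. Pens, dishes and forceps can lie on the bench just in front.
- wash_bottle: White wash bottle with a red spout, 206 mm tall, standing at the back of the bench; a bystander.
- dish_a: The same dish as point dish_a_centre; origin under its middle.
- dish_b: The same dish as point dish_b_centre; origin under its middle.
- dish_c: The same dish as point dish_c_centre; origin under its middle.
- pen_black: The same tool as point pen_black_centre; origin on its underside.
- pen_red: The same tool as point pen_red_centre; origin on its underside.
- forceps: The same tool as point forceps_centre; origin on its underside.

How it is judged:
On the way, in this order (a step that is already met when the one before it is completed fails the run):
1. every dish lies in the bin, on its shut floor (x of dish_a_centre in the frame of drop_bin between -0.065 and 0.068 m and y of dish_a_centre in the frame of drop_bin between -0.095 and 0.095 m and z of dish_a_centre in the frame of drop_bin between 0.172 and 0.26 m and x of dish_b_centre in the frame of drop_bin between -0.065 and 0.068 m and y of dish_b_centre in the frame of drop_bin between -0.095 and 0.095 m and z of dish_b_centre in the frame of drop_bin between 0.172 and 0.26 m and x of dish_c_centre in the frame of drop_bin between -0.065 and 0.068 m and y of dish_c_centre in the frame of drop_bin between -0.095 and 0.095 m and z of dish_c_centre in the frame of drop_bin between 0.172 and 0.26 m and value of joint bin_floor below 0.06 rad), for 0.3 s.
2. the latch is released: the floor hangs open and every dish has dropped into the waste tub (x of dish_a_centre in the frame of drop_bin between -0.09 and 0.08 m and y of dish_a_centre in the frame of drop_bin between -0.095 and 0.095 m and z of dish_a_centre in the frame of drop_bin between 0 and 0.12 m and x of dish_b_centre in the frame of drop_bin between -0.09 and 0.08 m and y of dish_b_centre in the frame of drop_bin between -0.095 and 0.095 m and z of dish_b_centre in the frame of drop_bin between 0 and 0.12 m and x of dish_c_centre in the frame of drop_bin between -0.09 and 0.08 m and y of dish_c_centre in the frame of drop_bin between -0.095 and 0.095 m and z of dish_c_centre in the frame of drop_bin between 0 and 0.12 m and value of joint bin_floor above 0.8 rad), for 0.2 s.
3. the floor is shut and latched again (value of joint bin_floor below 0.06 rad), for 0.3 s.
At the end, for the whole second after the job is handed in: Dishes in the waste tub (centre inside its outline, under 120 mm above the bench); pens and forceps in the tool tray (centre within 85 mm along and 70 mm across of its middle, under 40 mm high); bin floor shut (under 0.06 rad); all at rest (under 0.05 m/s) (x of dish_a_centre in the frame of drop_bin between -0.09 and 0.08 m and y of dish_a_centre in the frame of drop_bin between -0.095 and 0.095 m and z of dish_a_centre in the frame of drop_bin between 0 and 0.12 m and x of dish_b_centre in the frame of drop_bin between -0.09 and 0.08 m and y of dish_b_centre in the frame of drop_bin between -0.095 and 0.095 m and z of dish_b_centre in the frame of drop_bin between 0 and 0.12 m and x of dish_c_centre in the frame of drop_bin between -0.09 and 0.08 m and y of dish_c_centre in the frame of drop_bin between -0.095 and 0.095 m and z of dish_c_centre in the frame of drop_bin between 0 and 0.12 m and x of pen_black_centre in the frame of tool_tray between -0.085 and 0.085 m and y of pen_black_centre in the frame of tool_tray between -0.07 and 0.07 m and z of pen_black_centre in the frame of tool_tray between 0 and 0.04 m and x of pen_red_centre in the frame of tool_tray between -0.085 and 0.085 m and y of pen_red_centre in the frame of tool_tray between -0.07 and 0.07 m and z of pen_red_centre in the frame of tool_tray between 0 and 0.04 m and x of forceps_centre in the frame of tool_tray between -0.085 and 0.085 m and y of forceps_centre in the frame of tool_tray between -0.07 and 0.07 m and z of forceps_centre in the frame of tool_tray between 0 and 0.04 m and value of joint bin_floor below 0.06 rad and linear speed of each of dish_a, dish_b, dish_c, pen_black, pen_red, forceps below 0.05 m/s); the robot touches nothing.
It fails at once if the wash bottle is knocked over (angle between wash_bottle's own z axis and vertical above 0.6 rad).
Of dish_b, dish_c only 1 to 2 are there at a start; the rules pass over those that are not, and their reading is None.
Of pen_black, pen_red, forceps only 2 to 3 are there at a start; the rules pass over those that are not, and their reading is None.
At some moment in a run one of dish_a may be knocked a few centimetres aside while the robot is not near it.
Once in a run the grip may slacken for a moment while it holds something.
It also fails if it takes over 210 s, if anything falls off the work surface, if the arm or the gripper's body presses on something with over 40 N, if the wrist force passes 120 N, or if a joint passes its speed limit or range.

## Working session

There is one attempt and no reset: what is moved stays moved. The work goes in short steps, Python scripts to look and compute and a tool call to move; the robot and the scene stay as the last step left them, time stands still between calls to the robot, and variables do not carry over. Pictures are saved under pics/ and viewed, at most 17 in all, crops included, and the job is handed in when it is done.

Besides the shell and the picture viewer there is one more tool, called after ">>>" by a JSON object that holds its "method" and its "body", one argument or row to a line. move_arm: Moves the arm, as the interface text tells. Its arguments: {"type":"object","properties":{"series":{"type":"string"},"jaw":{"type":"number"},"newtons":{"type":"number"}},"required":["series"]}

```bash
mkdir -p pics; cat > h.py <<'E'
from rig import robot
import numpy as np, cv2
from scipy.spatial.transform import Rotation as R
def save(c,n): cv2.imwrite('pics/'+n,c['img'][:,:,::-1])
def px(c,p):
    q=c['world_to_cam']@np.r_[p,1]; u=c['mtx']@q[:3]; return np.round(u[:2]/u[2])
def plane(c,uv,z):
    M=c['world_to_cam']; r=M[:3,:3].T@np.linalg.inv(c['mtx'])@np.r_[uv,1]; o=-M[:3,:3].T@M[:3,3]
    return o+r*(z-o[2])/r[2]
def st():
    o=robot.get_obs(); print('t',round(o['time'],2),'p',np.round(o['position'],4),'q',np.round(o['tool_rot'],3),'J',np.round(o['q'],2),'w',round(o['grip_width'],4),'gf',round(o['grip_force'],1),'F',np.round(o['ft_force'],1)); return o
E
python3 - <<'E'
from h import *
st()
for n in ['scene','top']:
    c=robot.camera(n); save(c,n+'0.png')
    for t in ['drop_bin','tub_centre','latch_tab','crank_handle','tool_tray','dish_a_centre','dish_c_centre','pen_black_centre','pen_red_centre','forceps_centre','board_corner','wash_bottle']:
        print(n,t,[(round(d['p'],2),np.round(d['xyz'],3).tolist(),px(c,d['xyz']).tolist()) for d in robot.tip_of(c,t)[:3]])
print(R.from_quat(robot.get_obs()['tool_rot']).as_matrix().round(2))
E
```

```text
t 0.0 p [0.2284 0.581  0.2436] q [ 0.186  0.982 -0.001 -0.   ] J [ 1.02  0.53  1.43 -0.    1.18 -0.18] w 0.0871 gf 0.0 F [ 0.7 -0.1 -0.2]
scene drop_bin [(0.6, [0.57, 0.081, 0.003], [307.0, 279.0]), (0.17, [0.564, 0.082, 0.004], [305.0, 280.0])]
scene tub_centre [(0.68, [0.561, 0.082, 0.001], [305.0, 281.0]), (0.64, [0.42, 0.206, -0.002], [238.0, 290.0])]
scene latch_tab []
scene crank_handle [(0.94, [0.673, 0.226, 0.265], [289.0, 169.0])]
scene tool_tray [(0.73, [0.487, 0.472, -0.002], [193.0, 243.0])]
scene dish_a_centre [(0.73, [0.43, 0.309, 0.008], [215.0, 271.0])]
scene dish_c_centre [(0.74, [0.41, -0.149, 0.005], [342.0, 356.0]), (0.71, [0.434, 0.304, 0.0], [217.0, 273.0]), (0.52, [0.415, -0.401, 0.0], [442.0, 416.0])]
scene pen_black_centre []
scene pen_red_centre [(0.63, [0.423, 0.211, 0.008], [237.0, 286.0]), (0.63, [0.418, -0.237, 0.002], [375.0, 373.0]), (0.35, [0.412, -0.398, 0.002], [440.0, 416.0])]
scene forceps_centre [(0.53, [0.412, -0.397, 0.002], [440.0, 415.0])]
scene board_corner [(0.9, [0.489, -0.07, 0.162], [336.0, 274.0])]
scene wash_bottle [(0.74, [0.654, 0.37
[... 542 characters left out ...]
e [(0.56, [0.435, 0.305, 0.004], [243.0, 282.0])]
top dish_c_centre [(0.56, [0.415, -0.152, 0.006], [374.0, 293.0])]
top pen_black_centre [(0.61, [0.414, -0.401, -0.002], [445.0, 297.0]), (0.55, [0.418, -0.24, 0.006], [399.0, 294.0])]
top pen_red_centre [(0.63, [0.42, 0.213, 0.005], [269.0, 287.0])]
top forceps_centre [(0.62, [0.416, -0.397, 0.006], [444.0, 296.0])]
top board_corner [(0.71, [0.494, -0.069, 0.168], [353.0, 262.0]), (0.39, [0.426, 0.212, 0.002], [269.0, 286.0]), (0.27, [0.42, 0.211, 0.007], [269.0, 287.0])]
top wash_bottle [(0.96, [0.652, 0.367, 0.0], [230.0, 221.0]), (0.61, [0.421, 0.213, 0.005], [269.0, 287.0])]
[[-0.93  0.37 -0.  ]
 [ 0.37  0.93  0.  ]
 [ 0.    0.   -1.  ]]
```

View pics/scene0.png

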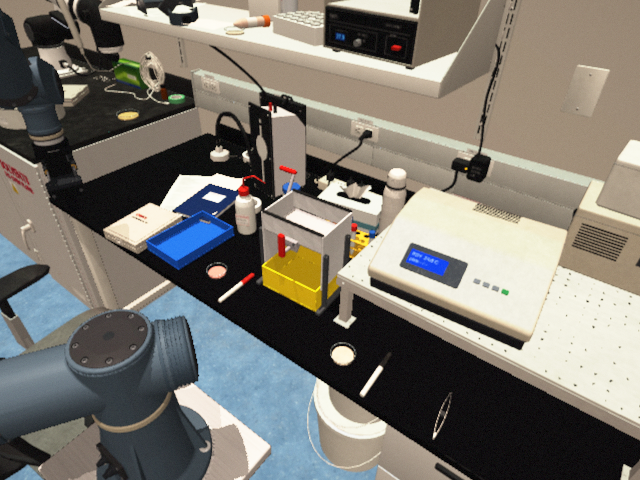

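View pics/top0.png

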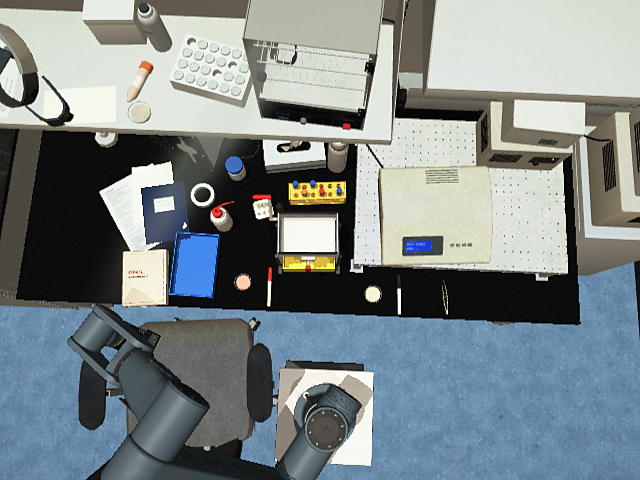

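The scene shows the pink dish at (217,272), beige dish at (342,355), red pen at (237,288), black pen at (376,373) and forceps at (442,415). The bin is at (307,250), with the tray to its left at (190,240). There is no second pink dish. Next I'll get the long-object angles from the top picture.

```bash
python3 - <<'E'
from h import *
c=robot.camera('top'); im=c['img'].max(2)
for n,u,v in [('red',269,287),('black',399,294),('forc',445,297)]:
    m=np.zeros_like(im); r=25
    m[v-r:v+r,u-8:u+9]=im[v-r:v+r,u-8:u+9]>60
    m[312:]=0
    ys,xs=np.nonzero(m); P=np.array([plane(c,(x,y),.006)[:2] for x,y in zip(xs,ys)])
    d=np.linalg.svd(P-P.mean(0))[2][0]; s=(P-P.mean(0))@d
    print(n,len(P),P.mean(0).round(3),'mid',(P.mean(0)+d*(s.max()+s.min())/2).round(3),'len',round(np.ptp(s),3),'ang',np.degrees(np.arctan2(d[1]*np.sign(d[0]),abs(d[0]))).round(1))
hsv=cv2.cvtColor(c['img'],cv2.COLOR_RGB2HSV); m=((abs(hsv[:,:,0].astype(int)-108)<10)&(hsv[:,:,1]>150)&(hsv[:,:,2]>80)).astype(np.uint8); m[:,:168]=0;m[:,222:]=0;m[:230]=0;m[300:]=0
pts=np.argwhere(m)[:,::-1].astype(np.float32); P=np.array([plane(c,p,.02)[:2] for p in pts],np.float32)
print('tray',cv2.minAreaRect(P))
p=robot.tip_of(c,'dish_a_centre'); print(p[:1])
E
```

```text
red 184 [0.413 0.213] mid [0.415 0.213] len 0.154 ang 1.2
black 96 [ 0.398 -0.239] mid [ 0.398 -0.239] len 0.08 ang 0.8
forc 70 [ 0.414 -0.4  ] mid [ 0.419 -0.399] len 0.108 ang 5.8
tray ((0.4906627833843231, 0.47647392749786377), (0.15881097316741943, 0.23161280155181885), 88.30863189697266)
[{'xyz': [0.4351, 0.3046, 0.0086], 'p': 0.48}]
```

>>> {"method": "move_arm", "body": {
  "series": "-292 -183 0 0 0 -21.4;-292 -183 0 0 0 -21.4;-292 -183 0 0 0 -21.4;-292 -183 0 0 0 -21.4;-292 -183 0 0 0 -21.4;-292 -183 0 0 0 -21.4;-292 -183 0 0 0 -21.4;-292 -183 0 0 0 -21.4",
  "jaw": 1,
  "newtons": 15
}}

```text
time: 2.07
position: [0.4239, 0.317, 0.2448]
tool_rot: [0.001, 1.0, 0.0, 0.0]
ft_force: [0.8, -0.4, 0.2]
grip_width: 0.0869
grip_force: 0.0
```

```bash
python3 - <<'E'
from h import *
c=robot.camera('wrist'); save(c,'w1.png'); st()
print(c['mtx'].round(0).tolist(), px(c,[.434,.305,.007]))
for t in ['dish_a_centre','pen_red_centre']: print(t,[(d['p'],np.round(d['xyz'],4).tolist(),px(c,d['xyz'])) for d in robot.tip_of(c,t)[:2]])
E
```

```text
t 2.12 p [0.4295 0.3113 0.2449] q [ 0.003  1.    -0.002  0.003] J [ 0.42  0.4   1.67 -0.01  1.07 -1.14] w 0.0867 gf 0.0 F [ 1.9 -3.6  0.8]
[[396.0, 0.0, 315.0], [0.0, 396.0, 241.0], [0.0, 0.0, 1.0]] [303. 219.]
dish_a_centre []
pen_red_centre [(0.6, [0.4198, 0.2087, 0.0062], array([204., 204.]))]
```

View pics/w1.png

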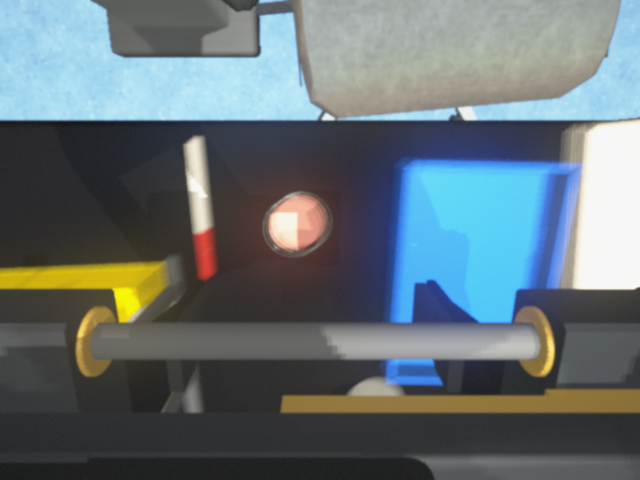

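The wrist view shows the pink dish at (298,223), the red pen at (200,208) and the tray on the right. I'm descending over the dish.

>>> {"method": "move_arm", "body": {
  "series": "-7 -10 40 0 0 0;-7 -10 80 0 0 0;-7 -10 120 0 0 0;-7 -10 150 0 0 0;-7 -10 150 0 0 0;-7 -10 150 0 0 0"
}}

```text
time: 2.72
position: [0.4284, 0.3092, 0.0935]
tool_rot: [-0.0, 1.0, -0.001, -0.002]
ft_force: [0.4, -0.3, -0.3]
grip_width: 0.0873
grip_force: 0.0
```

```bash
python3 - <<'E'
from h import *
c=robot.camera('wrist'); st()
m=cv2.inRange(cv2.cvtColor(c['img'],cv2.COLOR_RGB2HSV),(0,50,90),(14,255,255))+cv2.inRange(cv2.cvtColor(c['img'],cv2.COLOR_RGB2HSV),(172,50,90),(180,255,255))
n,l,s,ce=cv2.connectedComponentsWithStats(m)
for i in range(1,n):
    if s[i,4]>400: print(s[i],ce[i].round(),plane(c,ce[i],.013).round(4))
print([(d['p'],np.round(d['xyz'],4).tolist()) for d in robot.tip_of(c,'dish_a_centre')[:2]])
E
```

```text
t 2.77 p [0.4298 0.3097 0.0951] q [-0.  1.  0.  0.] J [ 0.41  0.63  1.79  0.    0.72 -1.16] w 0.0869 gf 0.0 F [-0.   0.2  1. ]
[ 256  210  121  122 8410] [318. 273.] [0.4363 0.3101 0.013 ]
[143 275  28  48 903] [157. 298.] [0.4524 0.2129 0.013 ]
[(0.93, [0.4326, 0.3085, 0.0115])]
```

>>> {"method": "move_arm", "body": {
  "series": "-5 0 35 0 0 0;-5 0 70 0 0 0;-5 0 70 0 0 0;-5 0 70 0 0 0"
}}

```text
time: 3.15
position: [0.4366, 0.3097, 0.0257]
tool_rot: [0.0, 1.0, 0.001, 0.001]
ft_force: [-0.8, 0.2, -0.1]
grip_width: 0.0867
grip_force: 0.0
```

>>> {"method": "move_arm", "body": {
  "series": "0 0 0 0 0 0;0 0 0 0 0 0;0 0 0 0 0 0;0 0 0 0 0 0;0 0 0 0 0 0;0 0 0 0 0 0;0 0 0 0 0 0",
  "jaw": 0.4,
  "newtons": 20
}}

```text
time: 3.73
position: [0.435, 0.3086, 0.0251]
tool_rot: [0.001, 1.0, 0.0, 0.0]
ft_force: [-0.8, -0.3, 5.3]
grip_width: 0.0567
grip_force: 20.0
```

>>> {"method": "move_arm", "body": {
  "series": "0 0 -20 0 0 0;0 0 -50 0 0 0;0 0 -90 0 0 0;0 0 -130 0 0 0;0 0 -170 0 0 0;0 0 -210 0 0 0;0 0 -250 0 0 0;0 0 -275 0 0 0"
}}

```text
time: 4.4
position: [0.4359, 0.3091, 0.3038]
tool_rot: [0.001, 1.0, 0.001, 0.003]
ft_force: [1.1, 1.0, -0.2]
grip_width: 0.0566
grip_force: 20.0
```

>>> {"method": "move_arm", "body": {
  "series": "-22 -33 0 0 0 0;-44 -66 0 0 0 0;-66 -100 0 0 0 0;-87 -133 0 0 0 0;-109 -166 0 0 0 0;-130 -199 0 0 0 0;-130 -199 0 0 0 0;-130 -199 0 0 0 0"
}}

```text
time: 5.07
position: [0.5655, 0.1074, 0.2988]
tool_rot: [0.003, 1.0, 0.0, -0.001]
ft_force: [0.1, -0.0, 0.1]
grip_width: 0.057
grip_force: 20.0
```

>>> {"method": "move_arm", "body": {
  "series": "0 0 30 0 0 0;0 0 60 0 0 0;0 0 83 0 0 0;0 0 83 0 0 0;0 0 83 0 0 0"
}}

```text
time: 5.48
position: [0.5631, 0.1105, 0.2155]
tool_rot: [-0.0, 1.0, 0.0, -0.002]
ft_force: [0.2, 0.0, -0.2]
grip_width: 0.0565
grip_force: 20.0
```

```bash
python3 - <<'E'
from h import *
c=robot.camera('scene'); st(); cv2.imwrite('pics/s1.png',cv2.resize(c['img'][120:320,180:440,::-1],None,fx=2.5,fy=2.5))
E
```

```text
t 5.53 p [0.5645 0.1104 0.217 ] q [-0.  1.  0. -0.] J [-0.    0.49  1.59  0.    1.06 -1.57] w 0.0568 gf 20.0 F [0.7 0.1 0.1]
```

View pics/s1.png

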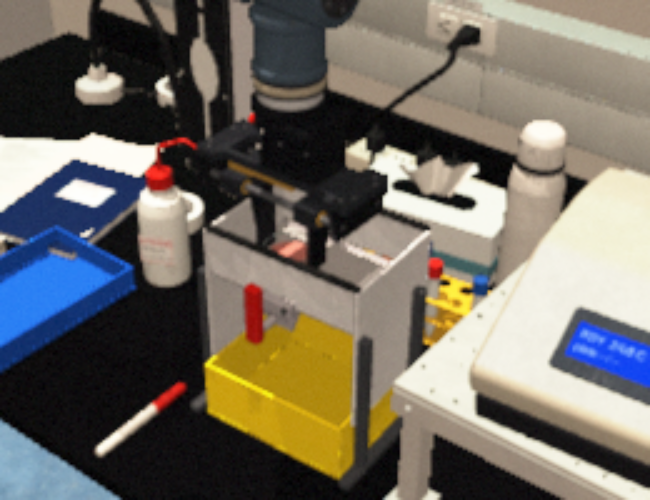

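The pink dish (290,247 in the crop) sits between the fingers inside the bin, so I'm releasing it and moving to the beige dish.

>>> {"method": "move_arm", "body": {
  "series": "0 0 0 0 0 0;0 0 0 0 0 0;0 0 0 0 0 0;0 0 0 0 0 0;0 0 -30 0 0 0;0 0 -60 0 0 0;0 0 -90 0 0 0;0 0 -90 0 0 0",
  "jaw": 0.82
}}

```text
time: 6.2
position: [0.5684, 0.1095, 0.3136]
tool_rot: [0.001, 1.0, 0.0, 0.007]
ft_force: [1.1, 0.5, 0.8]
grip_width: 0.0712
grip_force: 0.0
```

>>> {"method": "move_arm", "body": {
  "series": "38 0 0 0 0 0;76 0 0 0 0 0;114 0 0 0 0 0;150 0 0 0 0 0;152 -40 0 0 0 0;152 -80 0 0 0 0;152 -120 0 0 0 0;152 -120 0 0 0 0",
  "jaw": 1
}}

```text
time: 6.87
position: [0.4136, -0.0164, 0.3074]
tool_rot: [0.004, 1.0, -0.002, 0.002]
ft_force: [0.3, 0.1, 0.2]
grip_width: 0.087
grip_force: 0.0
```

>>> {"method": "move_arm", "body": {
  "series": "0 -40 0 0 0 0;0 -80 0 0 0 0;0 -120 0 0 0 0;0 -141 30 0 0 0;0 -141 70 0 0 0;0 -141 110 0 0 0;0 -141 150 0 0 0;0 -141 190 0 0 0"
}}

```text
time: 7.53
position: [0.4128, -0.1517, 0.1155]
tool_rot: [0.001, 1.0, -0.001, 0.001]
ft_force: [0.4, 0.9, 0.2]
grip_width: 0.0871
grip_force: 0.0
```

```bash
python3 - <<'E'
from h import *
c=robot.camera('wrist'); st(); save(c,'w2.png')
for t in ['dish_c_centre','pen_black_centre']: print([(d['p'],np.round(d['xyz'],4).tolist(),px(c,d['xyz'])) for d in robot.tip_of(c,t)[:2]])
E
```

```text
t 7.58 p [ 0.4086 -0.1489  0.107 ] q [ 0.001  1.     0.005 -0.007] J [-0.61  0.54  2.01  0.    0.61 -2.18] w 0.0874 gf 0.0 F [-2.8  1.1 -6.8]
[(0.81, [0.4143, -0.1483, 0.0019], array([321., 246.]))]
[]
```

View pics/w2.png

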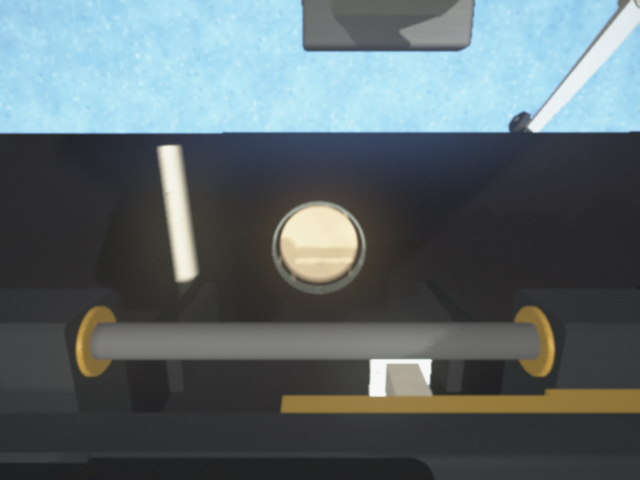

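The beige dish at (320,246) is centred under the hand and the black pen is at (178,215).

>>> {"method": "move_arm", "body": {
  "series": "0 0 30 0 0 0;0 0 60 0 0 0;0 0 85 0 0 0;0 0 91 0 0 0;0 0 91 0 0 0"
}}

```text
time: 8.1
position: [0.4136, -0.152, 0.0269]
tool_rot: [0.001, 1.0, -0.001, 0.001]
ft_force: [-0.3, -0.3, -0.1]
grip_width: 0.0866
grip_force: 0.0
```

>>> {"method": "move_arm", "body": {
  "series": "0 0 0 0 0 0;0 0 0 0 0 0;0 0 0 0 0 0;0 0 0 0 0 0;0 0 0 0 0 0;0 0 0 0 0 0;0 0 0 0 0 0",
  "jaw": 0.4,
  "newtons": 20
}}

```text
time: 8.68
position: [0.4127, -0.1516, 0.0263]
tool_rot: [0.001, 1.0, -0.0, 0.001]
ft_force: [-0.4, 0.6, 8.5]
grip_width: 0.0582
grip_force: 20.0
```

>>> {"method": "move_arm", "body": {
  "series": "0 0 -20 0 0 0;0 0 -50 0 0 0;0 0 -90 0 0 0;0 0 -130 0 0 0;0 0 -170 0 0 0;0 0 -210 0 0 0;0 0 -250 0 0 0;0 0 -280 0 0 0"
}}

```text
time: 9.35
position: [0.4125, -0.1513, 0.309]
tool_rot: [0.001, 1.0, -0.001, 0.001]
ft_force: [1.6, -0.6, 0.3]
grip_width: 0.0585
grip_force: 20.0
```

>>> {"method": "move_arm", "body": {
  "series": "0 40 0 0 0 0;0 80 0 0 0 0;0 120 0 0 0 0;0 160 0 0 0 0;-30 185 0 0 0 0;-60 198 0 0 0 0;-100 198 0 0 0 0;-140 198 0 0 0 0"
}}

```text
time: 10.02
position: [0.5529, 0.0482, 0.3055]
tool_rot: [-0.001, 1.0, 0.0, -0.001]
ft_force: [0.2, -0.4, 0.2]
grip_width: 0.0581
grip_force: 20.0
```

>>> {"method": "move_arm", "body": {
  "series": "-13 0 0 0 0 0;-13 0 0 0 0 0;-13 0 30 0 0 0;-13 0 60 0 0 0;-13 0 84 0 0 0;-13 0 84 0 0 0;-13 0 84 0 0 0"
}}

```text
time: 10.6
position: [0.5637, 0.0465, 0.2207]
tool_rot: [0.001, 1.0, 0.0, -0.002]
ft_force: [0.6, 0.3, 0.2]
grip_width: 0.0583
grip_force: 20.0
```

>>> {"method": "move_arm", "body": {
  "series": "0 0 0 0 0 0;0 0 0 0 0 0;0 0 0 0 0 0;0 0 0 0 0 0;0 0 -30 0 0 0;0 0 -60 0 0 0;0 0 -90 0 0 0;0 0 -90 0 0 0",
  "jaw": 0.75
}}

```text
time: 11.27
position: [0.5693, 0.0462, 0.3188]
tool_rot: [0.0, 1.0, -0.001, 0.007]
ft_force: [1.4, -0.6, 0.8]
grip_width: 0.0656
grip_force: 0.0
```

>>> {"method": "move_arm", "body": {
  "series": "40 0 0 0 0 0;80 0 0 0 0 0;120 0 0 0 0 0;150 0 0 0 0 0;150 0 0 0 0 0"
}}

```text
time: 11.68
position: [0.4082, 0.0478, 0.311]
tool_rot: [0.0, 1.0, 0.0, -0.004]
ft_force: [-1.0, 0.2, 0.9]
grip_width: 0.0649
grip_force: 0.0
```

```bash
python3 - <<'E'
from h import *
c=robot.camera('top'); st(); a=cv2.resize(c['img'][190:320,230:360,::-1],(400,400))
for t in ['drop_bin','dish_a_centre','dish_c_centre','latch_tab','crank_handle']: print(t,[(round(d['p'],2),np.round(d['xyz'],4).tolist()) for d in robot.tip_of(c,t)[:2]])
c=robot.camera('scene'); b=cv2.resize(c['img'][150:310,240:400,::-1],(400,400))
for t in ['latch_tab','crank_handle','drop_bin']: print(t,[(round(d['p'],2),np.round(d['xyz'],4).tolist()) for d in robot.tip_of(c,t)[:2]])
cv2.imwrite('pics/b1.png',np.hstack([a,b]))
E
```

```text
t 11.73 p [0.4123 0.0472 0.3118] q [ 0.001  1.     0.    -0.001] J [-0.16  0.15  1.83 -0.    1.16 -1.73] w 0.065 gf 0.0 F [ 1.1 -0.6  0.6]
drop_bin []
dish_a_centre [(0.51, [0.5645, 0.1112, 0.1848])]
dish_c_centre [(0.8, [0.5668, 0.0465, 0.1847])]
latch_tab []
crank_handle [(0.84, [0.6732, 0.2266, 0.2623])]
latch_tab [(0.76, [0.4589, 0.0747, 0.2074])]
crank_handle [(0.42, [0.566, 0.0451, 0.1854])]
drop_bin [(0.95, [0.57, 0.0828, 0.0031])]
```

View pics/b1.png

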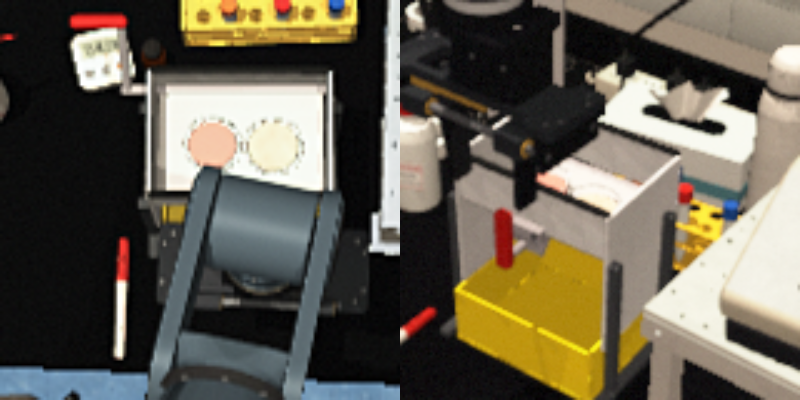

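Both dishes lie flat on the bin floor (crop (213,145) and (275,147)). Next is the latch tab.

>>> {"method": "move_arm", "body": {
  "series": "-40 27 0 0 0 0;-45 27 20 0 0 0;-45 27 50 0 0 0;-45 27 80 0 0 0;-45 27 89 0 0 0;-45 27 89 0 0 0;-45 27 89 0 0 0",
  "jaw": 0.7
}}

```text
time: 12.77
position: [0.4611, 0.0735, 0.2227]
tool_rot: [0.001, 1.0, 0.0, -0.0]
ft_force: [0.4, 0.2, 1.0]
grip_width: 0.061
grip_force: 0.0
```

>>> {"method": "move_arm", "body": {
  "series": "0 0 0 0 0 0;0 0 0 0 0 0;0 0 0 0 0 0;0 0 0 0 0 0;0 0 0 0 0 0;0 0 0 0 0 0;0 0 0 0 0 0;0 0 0 0 0 0",
  "jaw": 0,
  "newtons": 25
}}

```text
time: 13.43
position: [0.4607, 0.075, 0.2226]
tool_rot: [0.002, 1.0, 0.002, 0.0]
ft_force: [1.2, 9.5, 1.5]
grip_width: 0.0162
grip_force: 25.3
```

>>> {"method": "move_arm", "body": {
  "series": "4 0 0 0 0 0;8 0 0 0 0 0;12 0 0 0 0 0;16 0 0 0 0 0;18 0 0 0 0 0;18 0 0 0 0 0;18 0 0 0 0 0;18 0 0 0 0 0"
}}

```text
time: 14.1
position: [0.4448, 0.0745, 0.2227]
tool_rot: [0.001, 1.0, 0.001, 0.002]
ft_force: [3.5, 4.0, -3.2]
grip_width: 0.0156
grip_force: 25.0
```

```bash
python3 - <<'E'
from h import *
c=robot.camera('scene'); st(); cv2.imwrite('pics/s2.png',cv2.resize(c['img'][140:310,220:400,::-1],None,fx=3,fy=3))
for t in ['latch_tab','crank_handle','dish_a_centre','dish_c_centre']: print(t,[(round(d['p'],2),np.round(d['xyz'],4).tolist()) for d in robot.tip_of(c,t)[:2]])
E
```

```text
t 14.15 p [0.4448 0.0745 0.2227] q [0.001 1.    0.001 0.002] J [-0.08  0.33  1.88  0.    0.93 -1.66] w 0.0158 gf 25.0 F [ 4.4  3.2 -2.5]
latch_tab [(0.66, [0.4462, 0.0737, 0.2085]), (0.21, [0.5667, 0.1129, 0.0192])]
crank_handle []
dish_a_centre [(0.57, [0.4881, 0.4714, -0.0008]), (0.47, [0.5586, 0.1162, 0.0239])]
dish_c_centre [(0.54, [0.5718, 0.0422, 0.0169]), (0.16, [0.5696, 0.0792, 0.0033])]
```

View pics/s2.png

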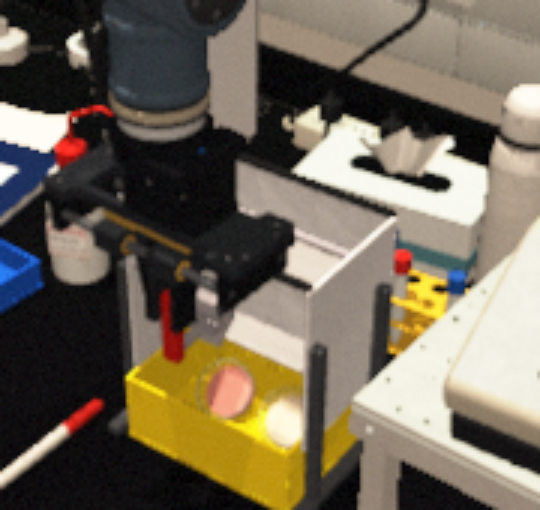

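Both dishes fell into the tub (crop (232,390) and (285,415)) and the floor is open. I'm letting the latch go and moving to the crank.

>>> {"method": "move_arm", "body": {
  "series": "-5 0 0 0 0 0;-10 0 0 0 0 0;-14 0 0 0 0 0;-14 0 0 0 0 0"
}}

```text
time: 14.68
position: [0.4586, 0.075, 0.2227]
tool_rot: [0.001, 1.0, 0.002, 0.001]
ft_force: [2.5, 6.1, -0.1]
grip_width: 0.0158
grip_force: 25.0
```

>>> {"method": "move_arm", "body": {
  "series": "0 0 0 0 0 0;0 0 0 0 0 0;0 0 0 0 0 0;0 0 -30 0 0 0;0 0 -65 0 0 0;0 0 -100 0 0 0;0 0 -123 0 0 0;0 0 -123 0 0 0",
  "jaw": 0.5
}}

```text
time: 15.35
position: [0.4593, 0.0731, 0.3507]
tool_rot: [0.001, 1.0, -0.001, 0.005]
ft_force: [0.3, 1.1, 0.5]
grip_width: 0.0432
grip_force: 0.0
```

>>> {"method": "move_arm", "body": {
  "series": "-15 35 0 0 0 0;-30 70 0 0 0 0;-45 105 0 0 0 0;-65 140 0 0 0 0;-79 158 0 0 0 0;-79 158 0 0 0 0",
  "jaw": 0
}}

```text
time: 15.85
position: [0.5377, 0.2346, 0.344]
tool_rot: [-0.001, 1.0, 0.0, 0.0]
ft_force: [0.6, -1.3, 0.3]
grip_width: 0.0114
grip_force: 0.0
```

```bash
python3 - <<'E'
from h import *
c=robot.camera('scene'); st()
for t in ['crank_handle','latch_tab']: print(t,[(round(d['p'],2),np.round(d['xyz'],4).tolist()) for d in robot.tip_of(c,t)[:2]])
cv2.imwrite('pics/s3.png',cv2.resize(c['img'][120:290,220:400,::-1],None,fx=3,fy=3))
c=robot.camera('wrist'); save(c,'w3.png')
for t in ['crank_handle']: print(t,[(round(d['p'],2),np.round(d['xyz'],4).tolist(),px(c,d['xyz'])) for d in robot.tip_of(c,t)[:2]])
E
```

```text
t 15.9 p [0.5361 0.2327 0.3438] q [-0.001  1.    -0.001 -0.001] J [ 0.22  0.38  1.41 -0.    1.36 -1.35] w 0.0075 gf 0.0 F [-0.2  0.7  0.3]
crank_handle [(0.57, [0.5741, 0.2228, 0.266])]
latch_tab [(0.53, [0.4585, 0.0774, 0.2083])]
crank_handle [(0.79, [0.5706, 0.2234, 0.261], array([304., 313.]))]
```

View pics/s3.png

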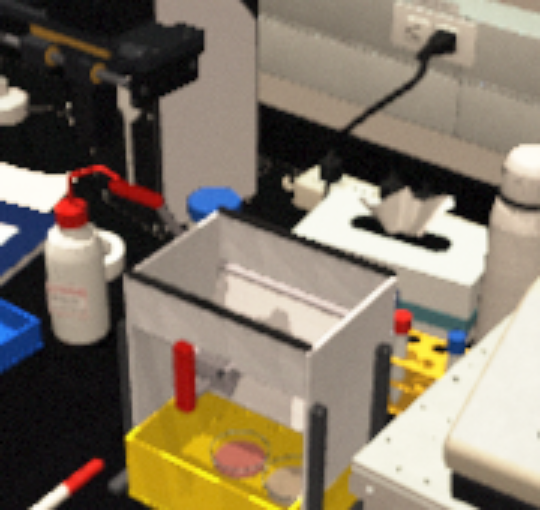

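>>> {"method": "move_arm", "body": {
  "series": "0 0 30 0 0 0;0 0 60 0 0 0;0 0 77 0 0 0;0 0 77 0 0 0;0 0 77 0 0 0"
}}

```text
time: 16.52
position: [0.5353, 0.2304, 0.2682]
tool_rot: [0.001, 1.0, -0.0, -0.001]
ft_force: [0.2, -0.9, -0.6]
grip_width: 0.0003
grip_force: 0.0
```

>>> {"method": "move_arm", "body": {
  "series": "-12 0 0 0 0 0;-24 1 0 0 0 0;-38 1 0 0 0 0;-52 2 0 0 0 0;-66 2 0 0 0 0;-80 3 0 0 0 0;-92 3 0 0 0 0;-102 4 0 0 0 0"
}}

```text
time: 17.18
position: [0.6387, 0.2347, 0.2707]
tool_rot: [0.001, 1.0, -0.0, 0.001]
ft_force: [-5.4, -0.6, -0.4]
grip_width: 0.0001
grip_force: 4.8
```

>>> {"method": "move_arm", "body": {
  "series": "-5 0 0 0 0 0;-10 0 0 0 0 0;-14 0 0 0 0 0;-17 0 0 0 0 0;-19 0 0 0 0 0;-21 0 0 0 0 0;-21 0 0 0 0 0"
}}

```text
time: 17.77
position: [0.645, 0.2349, 0.2686]
tool_rot: [-0.0, 1.0, -0.002, -0.017]
ft_force: [-28.6, -1.5, 9.2]
grip_width: 0.0006
grip_force: 14.4
```

```bash
python3 - <<'E'
from h import *
c=robot.camera('scene'); st()
print([(round(d['p'],2),np.round(d['xyz'],4).tolist()) for d in robot.tip_of(c,'crank_handle')[:2]])
c=robot.camera('wrist');print([(round(d['p'],2),np.round(d['xyz'],4).tolist()) for d in robot.tip_of(c,'crank_handle')[:2]])
E
```

```text
t 17.82 p [0.6451 0.2349 0.2686] q [-0.     1.    -0.002 -0.017] J [ 0.19  0.61  1.21  0.    1.36 -1.39] w 0.0005 gf 14.1 F [-27.1  -1.9   7.4]
[(0.78, [0.6602, 0.229, 0.2706]), (0.61, [0.5777, 0.1123, 0.006])]
[]
```

```bash
python3 - <<'E'
from h import *
c=robot.camera('scene'); a=cv2.resize(c['img'][130:260,230:360,::-1],(400,400),interpolation=cv2.INTER_CUBIC)
c=robot.camera('wrist'); b=cv2.resize(c['img'][:,:,::-1],(400,300)); b=np.vstack([b,np.zeros((100,400,3),np.uint8)])
cv2.imwrite('pics/s4.png',np.hstack([a,b]))
E
```

```text
(no output)
```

View pics/s4.png

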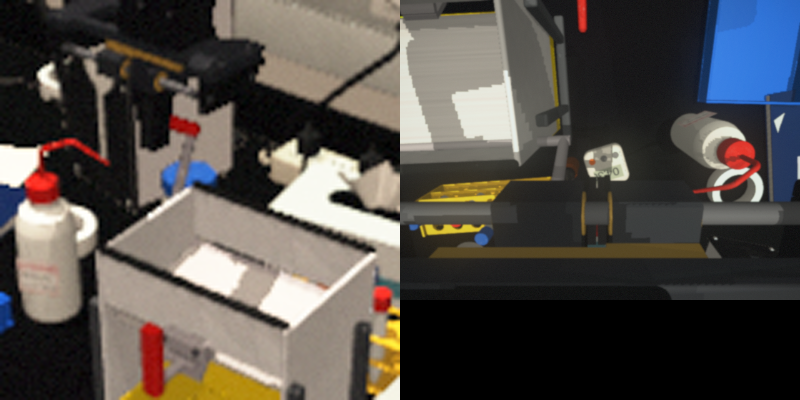

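```bash
python3 - <<'E'
from h import *
o=st(); print(o['moment'],o['joint_torque'],R.from_quat(o['tool_rot']).as_matrix().round(3).tolist())
c=robot.camera('scene'); 
for t in ['crank_handle','latch_tab']: print([(round(d['p'],2),np.round(d['xyz'],4).tolist()) for d in robot.search_frame(c,t)[:2]])
for b in [0.6,.645,.66,.672]: print(b,px(c,[b,.205,.262]),px(c,[b,.25,.262]))
E
```

```text
t 18.07 p [0.6452 0.2349 0.2685] q [-0.     1.    -0.002 -0.016] J [ 0.19  0.61  1.21  0.    1.36 -1.39] w 0.0001 gf 14.0 F [-28.   -1.9   8.8]
[-0.25977947  4.42886452  0.07766213] [ -5.20120025 -43.50414276 -29.99970496  -0.86213026  -7.7005738
   0.08116155] [[-0.999, -0.001, -0.033], [-0.0, 1.0, -0.004], [0.033, -0.003, -0.999]]
[(0.8, [0.6075, 0.1089, 0.1805])]
[(0.68, [0.4539, 0.0729, 0.1808])]
0.6 [278. 182.] [265. 177.]
0.645 [288. 176.] [276. 171.]
0.66 [292. 174.] [280. 169.]
0.672 [295. 172.] [282. 167.]
```

Bar's inner end is at px (295,171), which matches the shut position. I'm backing off to check whether it holds.

>>> {"method": "move_arm", "body": {
  "series": "15 0 0 0 0 0;30 0 0 0 0 0;50 0 0 0 0 0;70 0 0 0 0 0;70 0 0 0 0 0"
}}

```text
time: 18.63
position: [0.5851, 0.2353, 0.2707]
tool_rot: [0.0, 1.0, -0.0, -0.001]
ft_force: [-1.9, -0.3, 0.5]
grip_width: 0.0006
grip_force: 0.7
```

```bash
python3 - <<'E'
from h import *
c=robot.camera('scene'); st()
print([(round(d['p'],2),np.round(d['xyz'],4).tolist()) for d in robot.tip_of(c,'crank_handle')[:2]])
a=cv2.resize(c['img'][130:290,230:390,::-1],(480,480),interpolation=cv2.INTER_CUBIC)
cv2.imwrite('pics/s5.png',a)
c=robot.camera('wrist');print([(round(d['p'],2),np.round(d['xyz'],4).tolist()) for d in robot.tip_of(c,'crank_handle')[:2]])
c=robot.camera('top');print([(round(d['p'],2),np.round(d['xyz'],4).tolist()) for d in robot.tip_of(c,'crank_handle')[:2]])
E
```

```text
t 18.68 p [0.5874 0.2354 0.271 ] q [0.    1.    0.    0.001] J [ 0.2   0.51  1.38  0.    1.25 -1.37] w 0.0002 gf 0.6 F [-0.7  0.1  0.4]
[(0.86, [0.6042, 0.2264, 0.2772]), (0.55, [0.4138, -0.3976, 0.0013])]
[]
[]
```

View pics/s5.png

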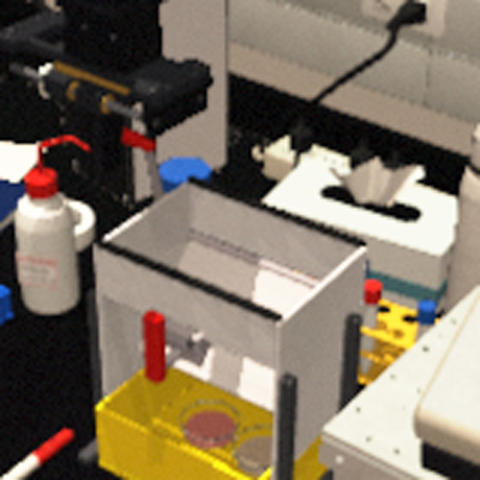

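Bar followed the finger back to x≈0.604, so it had not latched. I'll push again along the arc and check the force at each step.

>>> {"method": "move_arm", "body": {
  "series": "-15 0 0 0 0 0;-30 0 0 0 0 0;-42 0 2 0 0 0;-50 0 4 0 0 0;-50 0 4 0 0 0;-50 0 4 0 0 0"
}}

```text
time: 19.43
position: [0.6385, 0.2356, 0.2639]
tool_rot: [0.001, 1.0, 0.0, -0.001]
ft_force: [-2.7, 2.0, 0.4]
grip_width: 0.0006
grip_force: 1.5
```

```bash
python3 - <<'E'
from h import *
o=st(); print(o['moment'])
E
```

```text
t 19.43 p [0.6385 0.2356 0.2639] q [ 0.001  1.     0.    -0.001] J [ 0.19  0.59  1.26  0.    1.3  -1.38] w 0.0006 gf 1.5 F [-2.7  2.   0.4]
[0.2244606  0.54952556 0.08182768]
```

>>> {"method": "move_arm", "body": {
  "series": "-4 0 2 0 0 0;-8 0 4 0 0 0;-8 0 4 0 0 0;-8 0 4 0 0 0"
}}

```text
time: 19.77
position: [0.6411, 0.236, 0.2616]
tool_rot: [-0.0, 1.0, -0.0, -0.007]
ft_force: [-15.3, 0.5, 11.3]
grip_width: 0.0004
grip_force: 8.4
```

```bash
python3 - <<'E'
from h import *
o=st(); print(o['moment'])
E
```

```text
t 19.77 p [0.6411 0.236  0.2616] q [-0.     1.    -0.    -0.007] J [ 0.19  0.6   1.24  0.    1.31 -1.38] w 0.0004 gf 8.4 F [-15.3   0.5  11.3]
[0.16109002 2.40629355 0.12896946]
```

The moment lever arm shows a second contact higher up on the hand, and Fz is upward. I'll push again with the hand about 20 mm higher so only the fingertips touch the bar.

>>> {"method": "move_arm", "body": {
  "series": "10 0 0 0 0 0;20 0 -8 0 0 0;20 0 -18 0 0 0;20 0 -18 0 0 0;20 0 -18 0 0 0"
}}

```text
time: 20.18
position: [0.6285, 0.2354, 0.2802]
tool_rot: [0.001, 1.0, 0.0, 0.002]
ft_force: [-1.8, -0.0, 0.7]
grip_width: 0.0004
grip_force: 0.5
```

>>> {"method": "move_arm", "body": {
  "series": "-10 0 0 0 0 0;-18 0 0 0 0 0;-26 0 0 0 0 0;-32 0 2 0 0 0;-32 0 2 0 0 0"
}}

```text
time: 20.6
position: [0.6456, 0.2358, 0.2763]
tool_rot: [-0.0, 1.0, -0.001, -0.018]
ft_force: [-30.7, -1.4, 16.5]
grip_width: 0.0007
grip_force: 15.6
```

```bash
python3 - <<'E'
from h import *
o=st(); print(o['moment'])
c=robot.camera('scene');print([(round(d['p'],2),np.round(d['xyz'],4).tolist()) for d in robot.tip_of(c,'crank_handle')[:2]])
E
```

```text
t 20.6 p [0.6456 0.2358 0.2763] q [-0.     1.    -0.001 -0.018] J [ 0.19  0.6   1.2   0.    1.38 -1.39] w 0.0007 gf 15.6 F [-30.7  -1.4  16.5]
[-0.08475177  5.19798     0.07563303]
[(0.95, [0.6634, 0.2292, 0.2693])]
```

```bash
python3 - <<'E'
from h import *
c=robot.camera('scene'); a=cv2.resize(c['img'][150:300,240:360,::-1],(480,600),interpolation=cv2.INTER_CUBIC)
c=robot.camera('top'); b=cv2.resize(c['img'][180:290,250:350,::-1],(320,352),interpolation=cv2.INTER_CUBIC); 
c=robot.camera('wrist'); d=cv2.resize(c['img'][:400,60:400,::-1],(320,248))
cv2.imwrite('pics/s6.png',np.hstack([a,np.vstack([b,d])]))
E
```

```text
(no output)
```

View pics/s6.png

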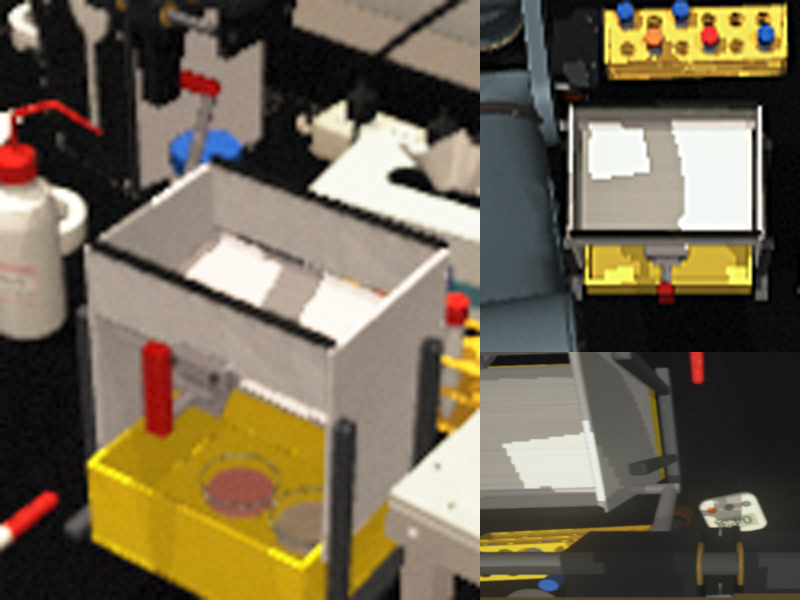

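The floor is almost shut: its edge lip shows just under the front wall at (285,405) and nothing is in the way. It needs a firmer push, so I'll step up the force and watch the reading.

>>> {"method": "move_arm", "body": {
  "series": "-2 0 0 0 0 0;-4 0 0 0 0 0;-4 0 0 0 0 0"
}}

```text
time: 21.1
position: [0.6542, 0.2357, 0.2753]
tool_rot: [-0.0, 1.0, -0.001, -0.012]
ft_force: [-20.9, 0.2, 7.5]
grip_width: 0.0007
grip_force: 10.3
```

```bash
python3 - <<'E'
from h import *
o=st(); print(o['moment'],o['joint_torque'])
c=robot.camera('scene');print([(round(d['p'],2),np.round(d['xyz'],4).tolist()) for t in ['crank_handle','latch_tab'] for d in robot.tip_of(c,t)[:2]])
E
```

```text
t 21.1 p [0.6542 0.2357 0.2753] q [-0.     1.    -0.001 -0.012] J [ 0.18  0.61  1.19  0.    1.37 -1.39] w 0.0007 gf 10.3 F [-20.9   0.2   7.5]
[-0.01270321  3.53554555  0.1474416 ] [ -4.69877601 -43.76936316 -26.62795901  -1.01114675  -5.79180524
   0.08756925]
[(0.87, [0.6731, 0.229, 0.2641]), (0.68, [0.4615, 0.0766, 0.2094])]
```

It snapped home: handle now at x 0.673. I'm backing off and going to the red pen.

>>> {"method": "move_arm", "body": {
  "series": "20 0 0 0 0 0;40 0 0 0 0 0;60 0 -30 0 0 0;60 0 -68 0 0 0;100 -8 -68 0 0 0;140 -16 -68 0 0 0;180 -20 -68 0 0 0;220 -25 -68 0 0 0",
  "jaw": 0.3
}}

```text
time: 21.92
position: [0.443, 0.2102, 0.345]
tool_rot: [0.001, 1.0, 0.0, 0.002]
ft_force: [0.6, 0.3, 0.2]
grip_width: 0.026
grip_force: 0.0
```

>>> {"method": "move_arm", "body": {
  "series": "20 0 0 0 0 0;20 0 40 0 0 0;20 0 80 0 0 0;20 0 120 0 0 0;20 0 160 0 0 0;20 0 200 0 0 0;20 0 230 0 0 0;20 0 230 0 0 0",
  "jaw": 0.6
}}

```text
time: 22.58
position: [0.4212, 0.2097, 0.1097]
tool_rot: [0.001, 1.0, -0.001, -0.004]
ft_force: [-1.0, -0.7, 0.6]
grip_width: 0.052
grip_force: 0.0
```

```bash
python3 - <<'E'
from h import *
c=robot.camera('scene');st()
for t in ['crank_handle','dish_a_centre','dish_c_centre']:print(t,[(round(d['p'],2),np.round(d['xyz'],4).tolist()) for d in robot.tip_of(c,t)[:2]])
c=robot.camera('wrist')
print([(round(d['p'],2),np.round(d['xyz'],4).tolist()) for d in robot.tip_of(c,'pen_red_centre')[:2]])
m=(c['img'].min(2)>110).astype(np.uint8); m[:135]=0; m[290:]=0
n,l,s,ce=cv2.connectedComponentsWithStats(m)
for i in range(1,n):
    if s[i,4]>300: print(s[i],plane(c,ce[i],.01).round(4))
E
```

```text
t 22.63 p [0.4226 0.2101 0.1122] q [ 0.001  1.    -0.001 -0.002] J [ 0.22  0.55  1.93 -0.    0.67 -1.34] w 0.0523 gf 0.0 F [ 0.5  0.6 -0.6]
crank_handle [(0.86, [0.674, 0.2275, 0.2638]), (0.36, [0.4129, -0.3956, 0.0038])]
dish_a_centre [(0.57, [0.5741, 0.1128, 0.0126])]
dish_c_centre [(0.43, [0.5779, 0.0496, 0.0108])]
[(0.68, [0.4205, 0.2114, 0.0078])]
[ 301  135   25  138 2896] [0.3957 0.2097 0.01  ]
```

Crank is still home (0.674), so the floor is latched. Grasping the red pen now.

>>> {"method": "move_arm", "body": {
  "series": "5 0 35 0 0 0;5 0 70 0 0 0;5 0 91 0 0 0;5 0 91 0 0 0;5 0 91 0 0 0"
}}

```text
time: 23.3
position: [0.4195, 0.211, 0.0245]
tool_rot: [0.001, 1.0, 0.0, 0.002]
ft_force: [0.4, 0.2, 0.4]
grip_width: 0.0522
grip_force: 0.0
```

>>> {"method": "move_arm", "body": {
  "series": "0 0 0 0 0 0;0 0 0 0 0 0;0 0 0 0 0 0;0 0 0 0 0 0;0 0 0 0 0 0;0 0 0 0 0 0;0 0 0 0 0 0",
  "jaw": 0,
  "newtons": 25
}}

```text
time: 23.88
position: [0.4179, 0.2107, 0.0236]
tool_rot: [0.001, 1.0, 0.0, 0.0]
ft_force: [0.6, -0.3, -0.4]
grip_width: 0.0138
grip_force: 0.1
```

>>> {"method": "move_arm", "body": {
  "series": "0 0 -20 0 0 0;0 0 -55 0 0 0;0 0 -91 0 0 0;0 0 -91 0 0 0"
}}

```text
time: 24.22
position: [0.4208, 0.2115, 0.1192]
tool_rot: [0.0, 1.0, 0.001, 0.005]
ft_force: [1.0, -0.2, -0.3]
grip_width: 0.0125
grip_force: 25.0
```

>>> {"method": "move_arm", "body": {
  "series": "-10 35 0 0 0 0;-20 75 0 0 0 0;-32 115 0 0 0 0;-44 155 0 0 0 0;-58 195 0 0 0 0;-70 235 0 0 0 0;-70 235 0 0 0 0;-70 235 0 0 0 0"
}}

```text
time: 24.88
position: [0.4881, 0.4476, 0.1134]
tool_rot: [-0.001, 1.0, 0.0, 0.0]
ft_force: [-0.4, -0.2, 0.6]
grip_width: 0.0127
grip_force: 25.0
```

```bash
python3 - <<'E'
from h import *
c=robot.camera('scene');st(); cv2.imwrite('pics/s7.png',cv2.resize(c['img'][160:310,120:320,::-1],None,fx=3,fy=3))
E
```

```text
t 24.93 p [0.4871 0.4456 0.1132] q [-0.     1.    -0.001 -0.001] J [ 0.57  0.73  1.44 -0.    0.97 -1.  ] w 0.0125 gf 25.0 F [-0.4  0.2 -0.2]
```

View pics/s7.png

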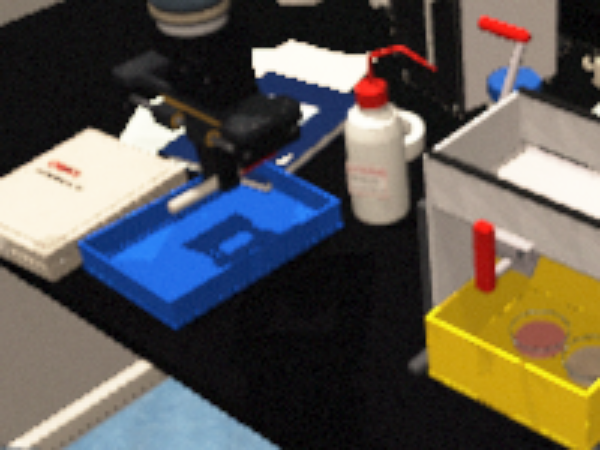

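>>> {"method": "move_arm", "body": {
  "series": "0 0 35 0 0 0;0 0 70 0 0 0;0 0 82 0 0 0;0 0 82 0 0 0;0 0 82 0 0 0"
}}

```text
time: 25.35
position: [0.4878, 0.4442, 0.0322]
tool_rot: [0.001, 1.0, -0.001, -0.001]
ft_force: [0.2, 0.4, 0.4]
grip_width: 0.0127
grip_force: 25.0
```

>>> {"method": "move_arm", "body": {
  "series": "0 0 0 0 0 0;0 0 0 0 0 0;0 0 0 0 0 0;0 0 0 0 0 0;0 0 -30 0 0 0;0 0 -70 0 0 0;0 0 -110 0 0 0;0 0 -150 0 0 0",
  "jaw": 0.35
}}

```text
time: 26.02
position: [0.4878, 0.4454, 0.1844]
tool_rot: [0.001, 1.0, -0.0, -0.0]
ft_force: [0.2, 1.1, -0.0]
grip_width: 0.0306
grip_force: 0.0
```

>>> {"method": "move_arm", "body": {
  "series": "12 0 -40 0 0 0;20 -20 -70 0 0 0;30 -55 -90 0 0 0;40 -94 -100 0 0 0;50 -134 -110 0 0 0;60 -174 -115 0 0 0;70 -214 -115 0 0 0;70 -254 -115 0 0 0",
  "jaw": 0.6
}}

```text
time: 26.68
position: [0.4152, 0.1902, 0.2985]
tool_rot: [-0.0, 1.0, 0.0, 0.0]
ft_force: [0.6, -0.3, -0.8]
grip_width: 0.0523
grip_force: 0.0
```

>>> {"method": "move_arm", "body": {
  "series": "0 -40 0 0 0 0;0 -80 0 0 0 0;0 -120 0 0 0 0;0 -160 0 0 0 0;0 -200 0 0 0 0;0 -240 0 0 0 0;0 -280 0 0 0 0;0 -320 0 0 0 0"
}}

```text
time: 27.35
position: [0.4169, -0.1302, 0.2983]
tool_rot: [0.001, 1.0, -0.0, 0.001]
ft_force: [1.2, 0.3, 0.1]
grip_width: 0.0522
grip_force: 0.0
```

>>> {"method": "move_arm", "body": {
  "series": "0 -40 0 0 0 0;0 -80 20 0 0 0;0 -110 50 0 0 0;0 -110 90 0 0 0;0 -110 130 0 0 0;0 -110 170 0 0 0;0 -110 190 0 0 0;0 -110 190 0 0 0"
}}

```text
time: 28.02
position: [0.415, -0.2366, 0.1041]
tool_rot: [0.001, 1.0, 0.003, -0.003]
ft_force: [-1.0, -0.1, 0.7]
grip_width: 0.052
grip_force: 0.0
```

```bash
python3 - <<'E'
from h import *
st(); c=robot.camera('wrist')
print([(round(d['p'],2),np.round(d['xyz'],4).tolist()) for d in robot.tip_of(c,'pen_black_centre')[:2]])
m=(c['img'].min(2)>90).astype(np.uint8); m[:135]=0; m[290:]=0
n,l,s,ce=cv2.connectedComponentsWithStats(m)
for i in range(1,n):
    if s[i,4]>300:
        p=np.argwhere(l==i)[:,::-1].astype(np.float32); v=cv2.fitLine(p,cv2.DIST_L2,0,.01,.01).ravel()
        a,b=plane(c,v[2:],.01),plane(c,v[2:]+v[:2]*50,.01); print(s[i],a.round(4),'ang',np.degrees(np.arctan((b-a)[1]/(b-a)[0])).round(1))
c=robot.camera('scene')
for t in ['pen_red_centre','crank_handle']:print(t,[(round(d['p'],2),np.round(d['xyz'],4).tolist()) for d in robot.tip_of(c,t)[:3]])
E
```

```text
t 28.02 p [ 0.415  -0.2366  0.1041] q [ 0.001  1.     0.003 -0.003] J [-0.75  0.57  1.91 -0.    0.66 -2.32] w 0.052 gf 0.0 F [-1.  -0.1  0.7]
[(0.73, [0.4141, -0.2402, 0.0042])]
[ 292  143   29  146 3174] [ 0.3902 -0.2418  0.01  ] ang 2.3
[  16  156   62  134 3791] [ 0.396  -0.4006  0.01  ] ang 6.8
pen_red_centre [(0.48, [0.4955, 0.4448, 0.011])]
crank_handle [(0.84, [0.6732, 0.2287, 0.2635]), (0.74, [0.5742, 0.1121, 0.0136])]
```

>>> {"method": "move_arm", "body": {
  "series": "0 0 35 0 0 0;0 0 70 0 0 0;0 0 86 0 0 0;0 0 86 0 0 0;0 0 86 0 0 0"
}}

```text
time: 28.68
position: [0.4186, -0.2394, 0.0232]
tool_rot: [0.001, 1.0, -0.001, 0.002]
ft_force: [0.5, 0.6, 0.1]
grip_width: 0.0523
grip_force: 0.0
```

>>> {"method": "move_arm", "body": {
  "series": "0 0 0 0 0 0;0 0 0 0 0 0;0 0 0 0 0 0;0 0 0 0 0 0;0 0 0 0 0 0;0 0 0 0 0 0;0 0 0 0 0 0;0 0 0 0 0 0",
  "jaw": 0,
  "newtons": 25
}}

```text
time: 29.35
position: [0.4176, -0.2385, 0.0224]
tool_rot: [0.001, 1.0, -0.0, 0.0]
ft_force: [0.8, 1.3, 7.8]
grip_width: 0.0127
grip_force: 25.5
```

>>> {"method": "move_arm", "body": {
  "series": "0 0 -20 0 0 0;0 0 -55 0 0 0;0 0 -90 0 0 0;0 0 -130 0 0 0;0 0 -170 0 0 0;0 0 -210 0 0 0;0 0 -250 0 0 0;0 0 -280 0 0 0"
}}

```text
time: 30.02
position: [0.4175, -0.2385, 0.3051]
tool_rot: [0.001, 1.0, -0.001, 0.001]
ft_force: [0.7, 0.0, -0.5]
grip_width: 0.0127
grip_force: 25.0
```

>>> {"method": "move_arm", "body": {
  "series": "0 40 0 0 0 0;0 80 0 0 0 0;0 120 0 0 0 0;0 160 0 0 0 0;0 200 0 0 0 0;0 240 0 0 0 0;0 280 0 0 0 0;0 320 0 0 0 0"
}}

```text
time: 30.68
position: [0.4169, 0.0835, 0.3018]
tool_rot: [0.001, 1.0, -0.0, 0.0]
ft_force: [1.8, -0.9, -0.9]
grip_width: 0.0125
grip_force: 25.0
```

>>> {"method": "move_arm", "body": {
  "series": "0 40 0 0 0 0;0 80 0 0 0 0;0 120 0 0 0 0;0 160 0 0 0 0;0 200 0 0 0 0;0 240 0 0 0 0;0 280 0 0 0 0;0 320 0 0 0 0"
}}

```text
time: 31.35
position: [0.4173, 0.4035, 0.3015]
tool_rot: [0.0, 1.0, -0.0, -0.0]
ft_force: [0.4, 0.7, -0.1]
grip_width: 0.0124
grip_force: 25.0
```

>>> {"method": "move_arm", "body": {
  "series": "-20 35 20 0 0 0;-40 70 35 0 0 0;-58 100 50 0 0 0;-70 106 80 0 0 0;-70 106 120 0 0 0;-70 106 160 0 0 0;-70 106 190 0 0 0;-70 106 190 0 0 0"
}}

```text
time: 32.02
position: [0.4836, 0.5039, 0.1031]
tool_rot: [0.001, 1.0, -0.005, -0.007]
ft_force: [-0.6, -0.5, -1.6]
grip_width: 0.0126
grip_force: 25.0
```

```bash
python3 - <<'E'
from h import *
c=robot.camera('scene');st(); cv2.imwrite('pics/s8.png',cv2.resize(c['img'][160:310,120:320,::-1],None,fx=3,fy=3))
E
```

```text
t 32.07 p [0.4855 0.5054 0.1071] q [ 0.001  1.    -0.003 -0.004] J [ 0.65  0.79  1.32 -0.    1.04 -0.92] w 0.0127 gf 25.0 F [-0.8 -1.1  1. ]
```

View pics/s8.png

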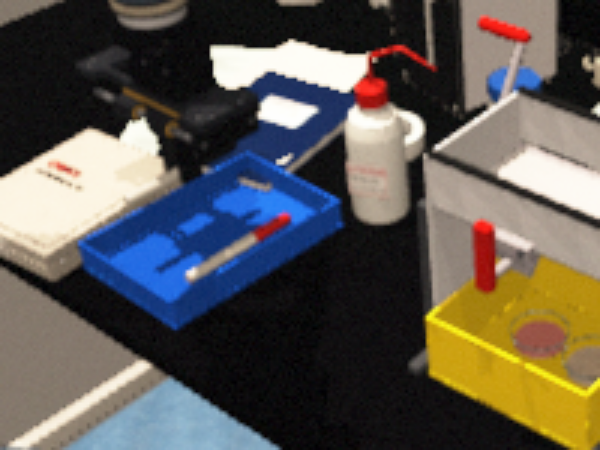

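The red pen lies in the tray and the black pen is held above it. I'm placing it and going for the forceps.

>>> {"method": "move_arm", "body": {
  "series": "0 0 35 0 0 0;0 0 70 0 0 0;0 0 82 0 0 0;0 0 82 0 0 0;0 0 82 0 0 0"
}}

```text
time: 32.48
position: [0.4893, 0.5083, 0.0315]
tool_rot: [0.001, 1.0, 0.001, 0.001]
ft_force: [-0.0, 0.2, 0.6]
grip_width: 0.0123
grip_force: 25.0
```

>>> {"method": "move_arm", "body": {
  "series": "0 0 0 0 0 0;0 0 0 0 0 0;0 0 0 0 0 0;0 0 0 0 0 0;0 0 -30 0 0 0;0 0 -70 0 0 0;0 0 -110 0 0 0;0 0 -150 0 0 0",
  "jaw": 0.35
}}

```text
time: 33.15
position: [0.4879, 0.5073, 0.1813]
tool_rot: [0.001, 1.0, -0.0, -0.0]
ft_force: [1.4, 1.2, 0.7]
grip_width: 0.0307
grip_force: 0.0
```

>>> {"method": "move_arm", "body": {
  "series": "12 0 -40 0 0 0;20 -20 -70 0 0 0;30 -55 -90 0 0 0;40 -94 -100 0 0 0;50 -134 -110 0 0 0;60 -174 -115 0 0 0;70 -214 -115 0 0 0;70 -254 -115 0 0 0",
  "jaw": 0.5
}}

```text
time: 33.82
position: [0.4154, 0.2521, 0.2956]
tool_rot: [-0.0, 1.0, 0.0, 0.0]
ft_force: [0.7, -1.1, 0.4]
grip_width: 0.0431
grip_force: 0.0
```

>>> {"method": "move_arm", "body": {
  "series": "0 -40 0 0 0 0;0 -80 0 0 0 0;0 -120 0 0 0 0;0 -160 0 0 0 0;0 -200 0 0 0 0;0 -240 0 0 0 0;0 -280 0 0 0 0;0 -320 0 0 0 0"
}}

```text
time: 34.48
position: [0.417, -0.0682, 0.2953]
tool_rot: [0.001, 1.0, -0.0, 0.001]
ft_force: [0.9, -0.5, -0.0]
grip_width: 0.0436
grip_force: 0.0
```

>>> {"method": "move_arm", "body": {
  "series": "0 -40 0 0 0 0;0 -80 0 0 0 0;0 -120 0 0 0 0;0 -160 0 0 0 0;0 -200 0 0 0 0;0 -240 0 0 0 0;0 -280 0 0 0 0;0 -320 0 0 0 0"
}}

```text
time: 35.15
position: [0.4166, -0.3882, 0.2952]
tool_rot: [0.001, 1.0, -0.0, 0.0]
ft_force: [0.4, 0.7, -0.4]
grip_width: 0.0437
grip_force: 0.0
```

>>> {"method": "move_arm", "body": {
  "series": "0 -10 40 0 0 -6;0 -10 80 0 0 -6;0 -10 120 0 0 -6;0 -10 160 0 0 -6;0 -10 190 0 0 -6;0 -10 190 0 0 -6;0 -10 190 0 0 -6"
}}

```text
time: 35.73
position: [0.4166, -0.3957, 0.1038]
tool_rot: [-0.052, 0.999, 0.001, -0.001]
ft_force: [0.2, -1.2, 1.5]
grip_width: 0.0436
grip_force: 0.0
```

```bash
python3 - <<'E'
from h import *
st(); c=robot.camera('wrist'); save(c,'w4.png')
print([(round(d['p'],2),np.round(d['xyz'],4).tolist(),px(c,d['xyz'])) for d in robot.tip_of(c,'forceps_centre')[:2]])
E
```

```text
t 35.73 p [ 0.4166 -0.3957  0.1038] q [-0.052  0.999  0.001 -0.001] J [-0.95  0.66  1.67 -0.    0.81 -2.63] w 0.0436 gf 0.0 F [ 0.2 -1.2  1.5]
[(0.82, [0.4135, -0.4021, 0.0069], array([306., 246.]))]
```

View pics/w4.png

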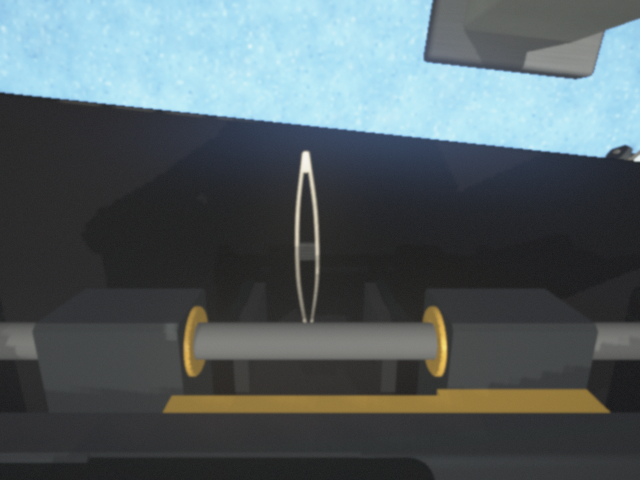

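Forceps are aligned with the hand at (306,240).

>>> {"method": "move_arm", "body": {
  "series": "2 -5 35 0 0 0;2 -5 70 0 0 0;2 -5 83 0 0 0;2 -5 83 0 0 0;2 -5 83 0 0 0"
}}

```text
time: 36.25
position: [0.4167, -0.4029, 0.0239]
tool_rot: [-0.052, 0.999, -0.002, 0.001]
ft_force: [0.0, -0.3, 0.9]
grip_width: 0.0435
grip_force: 0.0
```

>>> {"method": "move_arm", "body": {
  "series": "0 0 0 0 0 0;0 0 0 0 0 0;0 0 0 0 0 0;0 0 0 0 0 0;0 0 0 0 0 0;0 0 0 0 0 0;0 0 0 0 0 0;0 0 0 0 0 0",
  "jaw": 0,
  "newtons": 25
}}

```text
time: 36.92
position: [0.4159, -0.4017, 0.0224]
tool_rot: [-0.052, 0.999, -0.0, 0.0]
ft_force: [-1.0, 1.0, 6.0]
grip_width: 0.0133
grip_force: 25.8
```

>>> {"method": "move_arm", "body": {
  "series": "0 0 -20 0 0 0;0 0 -55 0 0 0;0 0 -90 0 0 0;0 0 -130 0 0 6;0 0 -170 0 0 6;0 0 -210 0 0 6;0 0 -250 0 0 6;0 0 -280 0 0 6"
}}

```text
time: 37.58
position: [0.4159, -0.4019, 0.3052]
tool_rot: [0.001, 1.0, -0.002, 0.001]
ft_force: [-0.2, -0.2, 0.2]
grip_width: 0.0131
grip_force: 25.0
```

>>> {"method": "move_arm", "body": {
  "series": "0 40 0 0 0 0;0 80 0 0 0 0;0 120 0 0 0 0;0 160 0 0 0 0;0 200 0 0 0 0;0 240 0 0 0 0;0 280 0 0 0 0;0 320 0 0 0 0"
}}

```text
time: 38.25
position: [0.4153, -0.0797, 0.3015]
tool_rot: [0.001, 1.0, 0.0, -0.0]
ft_force: [0.5, -0.2, 0.1]
grip_width: 0.0134
grip_force: 25.0
```

>>> {"method": "move_arm", "body": {
  "series": "0 40 0 0 0 0;0 80 0 0 0 0;0 120 0 0 0 0;0 160 0 0 0 0;0 200 0 0 0 0;0 240 0 0 0 0;0 280 0 0 0 0;0 320 0 0 0 0"
}}

```text
time: 38.92
position: [0.4157, 0.2404, 0.3015]
tool_rot: [0.0, 1.0, -0.0, 0.0]
ft_force: [1.2, -0.9, -0.2]
grip_width: 0.0135
grip_force: 25.0
```

>>> {"method": "move_arm", "body": {
  "series": "-10 38 0 0 0 0;-20 76 0 0 0 0;-32 114 0 0 0 0;-45 152 0 0 0 0;-60 190 0 0 0 0;-70 228 0 0 0 0;-71 238 20 0 0 0;-71 238 50 0 0 0"
}}

```text
time: 39.58
position: [0.4898, 0.4813, 0.2537]
tool_rot: [-0.001, 1.0, 0.003, 0.004]
ft_force: [0.5, -0.1, -0.5]
grip_width: 0.0133
grip_force: 25.0
```

>>> {"method": "move_arm", "body": {
  "series": "0 0 40 0 0 0;0 0 80 0 0 0;0 0 120 0 0 0;0 0 140 0 0 0;0 0 140 0 0 0;0 0 140 0 0 0"
}}

```text
time: 40.08
position: [0.487, 0.4758, 0.1101]
tool_rot: [0.001, 1.0, -0.001, -0.001]
ft_force: [-0.1, 0.4, 0.1]
grip_width: 0.0129
grip_force: 25.0
```

```bash
python3 - <<'E'
from h import *
c=robot.camera('scene');st(); 
for t in ['pen_red_centre','pen_black_centre','forceps_centre']:print(t,[(round(d['p'],2),np.round(d['xyz'],4).tolist()) for d in robot.tip_of(c,t)[:3]])
E
```

```text
t 40.13 p [0.4884 0.4768 0.1123] q [0.001 1.    0.    0.001] J [ 0.61  0.76  1.38 -0.    1.   -0.96] w 0.0134 gf 25.0 F [-0.4  0.7 -0.7]
pen_red_centre [(0.72, [0.4949, 0.4461, 0.0125])]
pen_black_centre [(0.57, [0.4897, 0.5082, 0.0078])]
forceps_centre [(0.7, [0.6717, 0.2274, 0.2673]), (0.65, [0.4839, 0.4772, 0.0877])]
```

>>> {"method": "move_arm", "body": {
  "series": "0 1 35 0 0 0;0 1 60 0 0 0;0 1 69 0 0 0;0 1 69 0 0 0;0 1 69 0 0 0"
}}

```text
time: 40.7
position: [0.4884, 0.4778, 0.0437]
tool_rot: [0.001, 1.0, 0.0, 0.001]
ft_force: [0.7, 0.5, -0.1]
grip_width: 0.0134
grip_force: 25.0
```

>>> {"method": "move_arm", "body": {
  "series": "0 0 0 0 0 0;0 0 0 0 0 0;0 0 0 0 0 0;0 0 0 0 0 0;0 0 -30 0 0 0;0 0 -70 0 0 0;0 0 -110 0 0 0;0 0 -150 0 0 0",
  "jaw": 0.4
}}

```text
time: 41.37
position: [0.4875, 0.4771, 0.1942]
tool_rot: [0.001, 1.0, -0.0, -0.0]
ft_force: [0.2, 0.5, 0.2]
grip_width: 0.0344
grip_force: 0.0
```

>>> {"method": "move_arm", "body": {
  "series": "10 -30 -30 0 0 0;20 -60 -60 0 0 0;30 -95 -80 0 0 0;40 -130 -80 0 0 0;50 -165 -80 0 0 0;60 -200 -80 0 0 0;60 -200 -80 0 0 0;60 -200 -80 0 0 0"
}}

```text
time: 42.03
position: [0.427, 0.2761, 0.2733]
tool_rot: [0.002, 1.0, 0.0, 0.0]
ft_force: [1.0, 1.3, -0.7]
grip_width: 0.035
grip_force: 0.0
```

```bash
python3 - <<'E'
from h import *
st()
for n in ['scene','top']:
    c=robot.camera(n)
    for t in ['pen_red_centre','pen_black_centre','forceps_centre','dish_a_centre','dish_c_centre','crank_handle']:print(n,t,[(round(d['p'],2),np.round(d['xyz'],4).tolist()) for d in robot.tip_of(c,t)[:2]])
    if n=='scene': cv2.imwrite('pics/s9.png',cv2.resize(c['img'][150:320,120:350,::-1],None,fx=3,fy=3))
E
```

```text
t 42.03 p [0.427  0.2761 0.2733] q [0.002 1.    0.    0.   ] J [ 0.35  0.33  1.69  0.    1.12 -1.21] w 0.035 gf 0.0 F [ 1.   1.3 -0.7]
scene pen_red_centre [(0.62, [0.4963, 0.446, 0.0124])]
scene pen_black_centre [(0.51, [0.4894, 0.5096, 0.0066]), (0.46, [0.4921, -0.0697, 0.1621])]
scene forceps_centre [(0.41, [0.487, 0.4829, 0.0037])]
scene dish_a_centre [(0.77, [0.5712, 0.1137, 0.0122])]
scene dish_c_centre [(0.56, [0.5792, 0.0488, 0.0116]), (0.35, [0.5751, 0.1123, 0.014])]
scene crank_handle [(0.78, [0.6727, 0.2299, 0.268])]
top pen_red_centre []
top pen_black_centre [(0.64, [0.4898, 0.5088, 0.0108])]
top forceps_centre [(0.58, [0.4888, 0.4831, 0.0095])]
top dish_a_centre [(0.36, [0.4877, 0.5073, 0.01]), (0.24, [0.6526, 0.3666, -0.0007])]
top dish_c_centre []
top crank_handle [(0.88, [0.6701, 0.2276, 0.2612])]
```

View pics/s9.png

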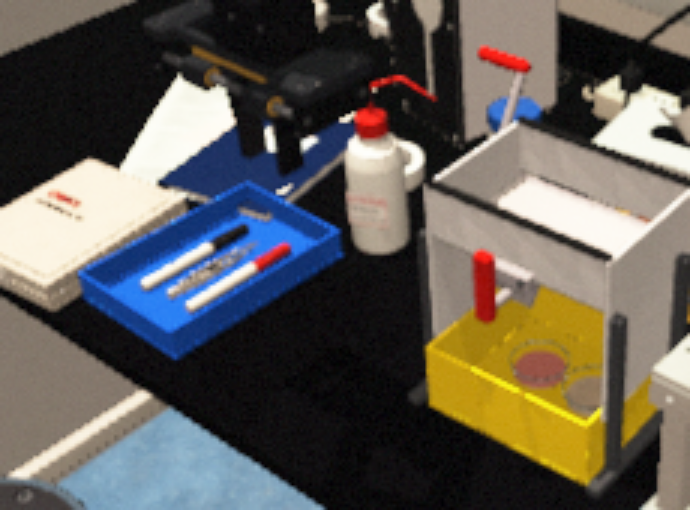

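Both pens and the forceps lie in the tray (around (215,270)). The dishes are in the tub, the floor is shut and the bottle is standing, so I'm handing in.

```bash
python3 -c "
from rig import robot
print(robot.hand_in())"
```

```text
the job is handed in; nothing more can be done
None
```

Job handed in: both dishes present (pink and beige) are in the waste tub, the floor is shut and latched, both pens and the forceps are in the tray, and the wash bottle is upright; hand-in returned no verdict.

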